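# Take a thermometer reading of the copper blank

## Task

Pull the yellow thermometer up out of its charging dock, point its nose squarely at the middle of the copper disc from about 10 cm away, and hold it still there for two seconds without touching either disc or its stand. Then set it down gently, standing upright and let go, in the middle of the green mat. Leave the jars, dish, box, tweezers and hammer where they are.

Things in the scene. Friction and masses are not known exactly. Their poses are not given: they have to be found in the camera images.
- thermometer: pistol-shaped infrared thermometer, 0.2 to 0.33 kg, standing in the dock. Origin: centre of the underside of its foot; z up, nose along its own -x. Black round foot 60 wide, 16 high, its upper 8 tapering to 52; black handle 36 (x) x 28 (y), up to z 105; yellow head above: x -70 to 50, 36 wide in y, z 105 to 145. Docked, origin 6 above the table, axes within 0.05 rad of the dock's.
- thermometer_head (a point): middle of the yellow head, the place to grip it from above across its 36 mm width, near its balance line: (0, 0, 125) in the thermometer's frame, same axes
- thermometer_nose (a point): centre of the lens at the tip of the nose, a black ring 32 wide, 10 long in front of the head: (-80, 0, 125) in the thermometer's frame, same axes (it looks along -x)
- dock: fixed black charging dock, 76 square, 26 high; grey blocks 30 high on its +-y sides (116 over all). Origin: centre of underside, z up. Its pocket, 64 square, floor 6 above the table, holds the foot; two sprung catches press over the foot's taper from +-y and yield to a straight upward pull of 8 to 15 N; free after about 12, clear of the walls after 25.
- copper_stand: fixed stand of two sand-coloured bricks, 110 (x) x 90 (y) x 60 high, carrying the copper disc on a white tilted plaque (84 square, top edge about 145 above the table). Origin: centre of its underside, z up. The plaque faces its own +x, that is away from the robot, and upward. It may stand left or right of the other stand.
- copper_disc: copper-coloured disc, 52 diameter, on the white plaque. Origin: centre of its face, 105 above the table; its own x axis is the outward normal of the face, 30 degrees above level, y level.
- steel_stand: the other stand, the same but with a dark grey steel disc: not to be measured
- mat: fixed green mat, 140 x 140, 4 thick, origin at the centre of its underside, z up
- tin_dish: shallow aluminium dish, 68 wide, 18 high; loose, to be left alone. Origin: centre of its underside
- ring_box: clear open plastic box, 115 x 85 x 32 high; loose, to be left alone. Origin: centre of its underside
- tweezers: steel tweezers lying flat, 148 long, 8 high; loose, to be left alone. Origin: centre of its underside
- gold_jar: small glass jar with gold lid, 60 wide, 75 high; loose, to be left alone. Origin: centre of its underside
- jar_a: glass jar with white lid, 90 wide, 130 high; loose, to be left alone. Origin: centre of its underside
- jar_b: glass jar with white lid, 100 wide, 150 high; loose, to be left alone. Origin: centre of its underside
- hammer: hammer lying flat, 200 long; loose, to be left alone. Origin: under its middle
There are look-alikes about, which are no part of the job. Leave any blue look-alike of the dock alone.

How it is judged:
On the way, in this order (a step that is already met when the one before it is completed fails the run):
1. the thermometer is lifted clear out of its dock (z of thermometer in the frame of dock above 0.05 m), for 0.1 s.
2. its nose is 60 to 140 mm from the copper disc, aimed within 18 mm of the centre each way and 0.35 rad of square, held still (under 0.02 m/s, 0.15 rad/s) for 1.5 s (x of copper_disc in the frame of thermometer_nose between -0.14 and -0.06 m and y of copper_disc in the frame of thermometer_nose between -0.018 and 0.018 m and z of copper_disc in the frame of thermometer_nose between -0.018 and 0.018 m and x of thermometer_nose in the frame of copper_disc above 0.05 m and angle between the x axis of thermometer and the x axis of copper_disc, either way round below 0.35 rad and linear speed of thermometer below 0.02 m/s and angular speed of thermometer below 0.15 rad/s and contact force between thermometer and the fingers above 1 N), for 1.5 s.
At the end, for the whole second after the job is handed in: The thermometer stands upright (within 0.08 rad), at rest and released on the green mat, its foot's centre within 40 mm of the mat's centre along each side (x of thermometer in the frame of mat between -0.04 and 0.04 m and y of thermometer in the frame of mat between -0.04 and 0.04 m and z of thermometer in the frame of mat between 0 and 0.01 m and angle between thermometer's own z axis and vertical below 0.08 rad and linear speed of thermometer below 0.02 m/s and angular speed of thermometer below 0.15 rad/s); the robot touches nothing.
It fails at once if the copper stand or its disc is touched (contact force between copper_stand and anything else above 1 N).
It fails at once if the steel stand or its disc is touched (contact force between steel_stand and anything else above 1 N).
It fails at once if the thermometer is dropped or banged onto the mat (moving faster than 0.4 m/s within 25 mm above it) (x of thermometer in the frame of mat between -0.1 and 0.1 m and y of thermometer in the frame of mat between -0.1 and 0.1 m and z of thermometer in the frame of mat below 0.029 m and linear speed of thermometer above 0.4 m/s).
It fails at once if a jar, the dish, the box, the tweezers or the hammer is moved by more than 30 mm (distance of any of tin_dish, ring_box, tweezers, gold_jar, jar_a, jar_b, hammer from where it was at the start of the episode above 0.03 m).
It also fails if it takes over 54 s, if anything falls off the work surface, if the arm or the gripper's body presses on something with over 40 N, if the wrist force passes 120 N, or if a joint passes its speed limit or range.

## Robot

A 6-joint arm with a two-finger parallel gripper is mounted at the origin on the work surface. World frame = base frame: x ahead of the robot, y to its left, z up, the work surface at z = 0. Lengths are in m, angles in rad, forces in N, time in s.
With the tool pointing down it reaches from about 0.35 to 0.85 m from the base axis. Payload 8.1 kg.
Tool frame: the origin (TCP) lies at the very end of the fingers, on their centre line; the grasp point (between the pads) lies 19 mm behind it; z points along the fingers, y is the line along which they close (so a half turn about z gives the same grasp; the last joint's range is limited). The gripper opens to 93 mm and grips with 3 to 60 N. Pads are 15 mm wide; open, the fingers measure 128 mm over their backs; the gripper's body (75 mm by 188 mm) begins 65 mm behind the grasp point.
Start: joints at [-1.304, 0.13, 1.488, -0, 1.523, -0.085], TCP at [0.207, -0.563, 0.219] pointing down, gripper open.
Joint ranges: [-2.96, 2.96], [-0.89, 2.26], [0.02, 2.5], [-1.34, 4.48], [0, 2.73], [-2.66, 2.66]. Speed limits (rad/s): [2.39, 2.39, 2.79, 3.14, 3.14, 3.14].

## Interface

Orientations are given as a rotation vector (axis times angle).
In Python, from plant import robot, imaging gives the robot as it stands.
- The arm moves only by the tool jog_arm, never from a script. Its argument "rows" is a list of rows, each a list of 2 entries, a list of its own where there are three numbers: the shift along the tool's x, y, z each as a share of 0.2 m, from -1 to 1, then the turn, a rotation vector about the tool's x, y, z each as a share of pi/2 rad, from -1 to 1. A call has 1 to 5 rows; each row is the pose to reach, as a shift and turn from the pose commanded when the call began, along the tool's axes at that moment; what a row does not reach only later rows make up. A row lasts 1/10 s, in which the tool goes at most 50 mm and 8.59 degrees, less where a joint would pass 70% of its speed; a pose out of reach is approached as far as the arm can. A call with a number of a shift or a turn outside -1 to 1 is refused whole. A call with a gripper value outside its range is refused whole. "hand" is the closure, from -1 (fully open) to 1 (shut), set as the call begins (left out, the last holds). The fingers move at their own pace and stop on an object; "squeeze" is the grip in N (left out, the last holds). Time passes only in rows, so rows that repeat a pose let the fingers close. It gives the time, the measured TCP pose, the force, the opening and the grip force at its end, in the units of the state.
- robot.read_state(): the state, without advancing time (a new reading comes with each control period).
- imaging.read_camera(name): name is "scene" or "top" or "wrist"; returns a dict with "frame" (384x512x3 uint8, red, green, blue), "vertical_fov" (degrees; the focal length in pixels is half the picture's height over the tangent of half this angle, whatever the lens; pixels are square), "cx", "cy" (the principal point, pixels), "R" (3x3) and "t" (3): a world point X has camera coordinates R X + t. Camera axes: x right, y down, z forward; pixel columns grow to the right and rows downward; lengths in m; the calibration is good to about 2 mm. A picture is of the moment at which its call begins. There is no depth.
- robot.close_job(): hands the job in; it is judged then, once.
The state is a dict: "t": time; "q": joint angles; "dq": joint speeds; "joint_torque": joint torques, N m; "tool_pos": TCP position; "orientation": TCP orientation; "force": force on the tool from outside, world axes, zero at the start; "wrist_torque": the same for the moment, N m; "opening": finger opening in m; "gripper_force": force on a finger pad.
Only numpy, scipy, OpenCV 4.12 (cv2) and the standard library are available. Lean on these libraries where they do the work, as an engineer would, in place of code of your own. Each camera call takes 0.05 s, during which the arm holds its last target. There are 200 camera calls.

## Working session

There is one attempt and no reset: what is moved stays moved. The work goes in short steps, Python scripts to look and compute and a tool call to move; the robot and the scene stay as the last step left them, time stands still between calls to the robot, and variables do not carry over. Pictures are saved under pics/ and viewed, at most 10 in all, crops included, and the job is handed in when it is done.

Besides the shell and the picture viewer there is one more tool, called after "Request:" as a command line: name --argument value ..., lists and objects as JSON in quotes. jog_arm: Moves the arm, as the interface text tells. Its arguments: {"type":"object","properties":{"rows":{"type":"array"},"hand":{"type":"number"},"squeeze":{"type":"number"}},"required":["rows"]}

```bash
mkdir -p pics; ls; cat > h.py <<'E'
import numpy as np, cv2, sys
from scipy.spatial.transform import Rotation as Rn
from plant import robot, imaging
def K(c):
    f=c["frame"].shape[0]/2/np.tan(np.radians(c["vertical_fov"])/2); return f
def snap(n,fn):
    c=imaging.read_camera(n); cv2.imwrite('pics/'+fn+'.png',c["frame"][:,:,::-1])
    np.savez('pics/'+fn+'.npz',**{k:c[k] for k in c}); return c
def load(fn): return dict(np.load('pics/'+fn+'.npz'))
def ray(c,u,v,z):
    f=K(c);R=np.array(c["R"]);t=np.array(c["t"])
    d=R.T@np.array([(u-c["cx"])/f,(v-c["cy"])/f,1]); o=-R.T@t
    return o+d*(z-o[2])/d[2]
def proj(c,X):
    f=K(c);p=np.array(c["R"])@np.array(X)+np.array(c["t"]); return np.array([c["cx"]+f*p[0]/p[2],c["cy"]+f*p[1]/p[2]])
E
python3 - <<'E'
from h import *
for n in ("scene","top","wrist"):
    c=snap(n,n+"0"); print(n,c["vertical_fov"],c["cx"],c["cy"],(-np.array(c["R"]).T@c["t"]).round(3))
a=load("scene0")["frame"];b=load("top0")["frame"]
cv2.imwrite('pics/s.png',cv2.resize(a,(800,600))[:,:,::-1]);cv2.imwrite('pics/t.png',cv2.resize(b,(800,600))[:,:,::-1])
print(robot.read_state())
E
```

```text
pics
scene 56.711559961055144 251.8114572427064 190.93308046452597 [ 1.099 -0.303  0.845]
top 56.82851358461531 246.87565854374384 190.01998208602689 [ 0.408 -0.077  1.243]
wrist 60.49540919748479 259.86323519132617 187.96622300008065 [ 0.267 -0.54   0.383]
{'t': 0.15, 'q': array([-1.30439870e+00,  1.30983459e-01,  1.48896415e+00, -7.50313800e-06,
        1.52300239e+00, -8.54147739e-02]), 'dq': array([-4.32629081e-04, -2.55331096e-03, -3.11579739e-03, -6.44895707e-05,
        5.48371988e-04,  1.14075389e-03]), 'joint_torque': array([ 7.82352599e-04, -5.60478294e+01, -4.92334199e+01,  7.68637354e-02,
        3.06714827e-02, -8.04982210e-05]), 'tool_pos': array([ 0.20666164, -0.56284964,  0.21786664]), 'orientation': array([-3.09178236e+00, -5.49544171e-01,  2.04309531e-04]), 'force': array([0.1690224 , 0.45811408, 0.60964814]), 'wrist_torque': array([ 0.00844365, -0.04684394,  0.04405745]), 'gripper_force': 0.0, 'opening': 0.09289264728587729}
```

View pics/s.png

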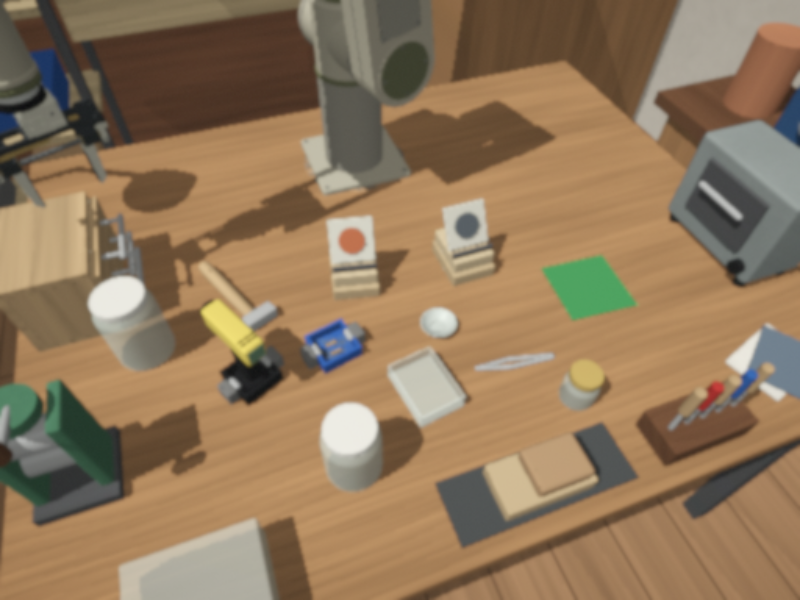

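View pics/t.png

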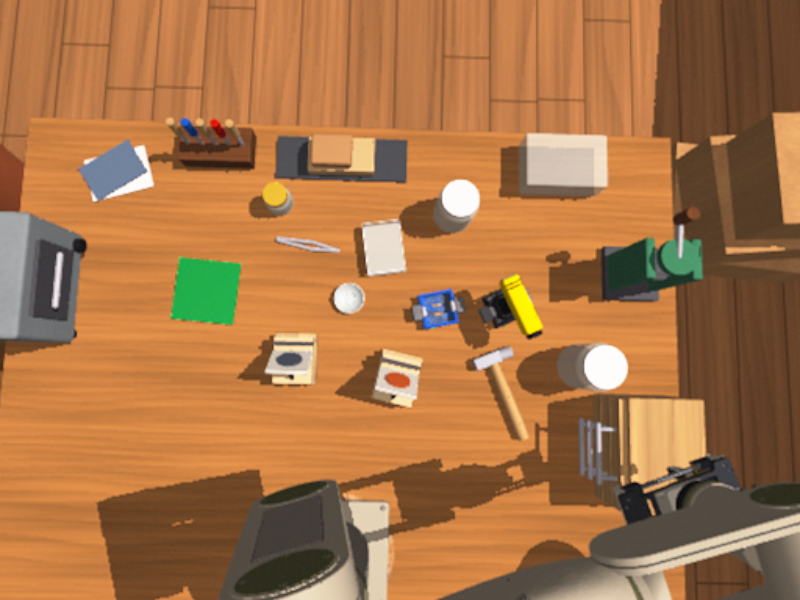

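```bash
cat > fit.py <<'E'
from h import *
from scipy.optimize import minimize
cams=[load("scene0"),load("top0")]
H=[cv2.cvtColor(c["frame"],cv2.COLOR_RGB2HSV) for c in cams]
def big(m,near=None):
    n,l,s,ce=cv2.connectedComponentsWithStats(m.astype(np.uint8)); i=1+np.argmax(s[1:,4]); return l==i,ce[i],s[i,4]
def rng(h,lo,hi): return cv2.inRange(h,np.array(lo),np.array(hi))>0
def T(x,y,z,yaw,pitch=0): return np.array([x,y,z]),Rn.from_euler('ZY',[yaw,pitch]).as_matrix()
S=8
def hull(c,P):
    q=np.array([proj(c,p) for p in P],np.float32); m=np.zeros((384*2,512*2),np.uint8)
    cv2.fillConvexPoly(m,cv2.convexHull((q*2+.5)*1.0).round().astype(np.int32),1)
    return cv2.resize(m.astype(np.float32),(512,384),interpolation=cv2.INTER_AREA)
def box(a,b): return np.array([[x,y,z] for x in (a[0],b[0]) for y in (a[1],b[1]) for z in (a[2],b[2])])
def cost(pts,pose,masks):
    t,R=pose; return sum(np.abs(hull(c,pts@R.T+t)-m).sum()/m.sum() for c,m in zip(cams,masks))
def fit(f,x0,st):
    best=None
    for k in range(3):
        x0=np.array(x0,float); sim=np.vstack([x0]+[x0+np.eye(len(x0))[i]*st[i]*(-1)**k for i in range(len(x0))])
        r=minimize(f,x0,method='Nelder-Mead',options=dict(initial_simplex=sim,maxiter=250,xatol=1e-4,fatol=1e-4)); x0=r.x
    return r
if __name__=="__main__":
    ym=[big(rng(h,(22,150,90),(34,255,255))) for h in H]
    print("yellow",[(m[1].round(1),m[2]) for m in ym])
    gm=[big(rng(h,(45,120,60),(75,255,255))&(np.arange(384)[:,None]<250)&((np.arange(512)[None]>300) if i==0 else (np.arange(512)[None]<200))) for i,h in enumerate(H)]
    print("mat",[(m[1].round(1),m[2],ray(c,*m[1],.004).round(4)) for c,m in zip(cams,gm)])
    w=[(195,270,130,200),(230,275,220,265)]
    cm=[]; 
    for h,(a,b,c_,d) in zip(H,w):
        m=np.zeros(h.shape[:2],bool); m[c_:d,a:b]=(rng(h,(0,140,60),(14,255,255)))[c_:d,a:b]; cm.append(big(m))
    print("copper",[(m[1].round(1),m[2],ray(c,*m[1],.105).round(4)) for c,m in zip(cams,cm)])
    head=box((-.07,-.018,.105),(.05,.018,.145))
    p=ray(cams[1],*ym[1][1],.14)
    r=fit(lambda v:cost(head,T(v[0],v[1],.006,v[2]),[m[0] for m in ym]),[p[0],p[1],.4],[.01,.01,.2]); print("therm",r.x,r.fun)
    r2=fit(lambda v:cost(head,T(v[0],v[1],v[3],v[2]),[m[0] for m in ym]),list(r.x)+[.006],[.01,.01,.1,.01]); print("therm z free",r2.x,r2.fun)
    mat=box((-.07,-.07,0),(.07,.07,.004)); p=ray(cams[1],*gm[1][1],.004)
    r=fit(lambda v:cost(mat,T(v[0],v[1],0,v[2]),[m[0] for m in gm]),[p[0],p[1],0],[.01,.01,.1]); print("mat",r.x,r.fun)
    a=np.linspace(0,2*np.pi,40); disc=np.c_[0*a,.026*np.cos(a),.026*np.sin(a)]
    p=ray(cams[1],*cm[1][1],.105)
    r=fit(lambda v:cost(disc,T(v[0],v[1],.105,v[2],-np.pi/6),[m[0] for m in cm]),[p[0],p[1],0],[.01,.01,.2]); print("disc",r.x,r.fun)
    # overlay crop
    out=[]
    for c,(a,b,c_,d) in zip(cams,[(195,275,125,200),(230,285,215,270)]):
        im=c["frame"].copy()[:,:,::-1]; out.append(cv2.resize(np.ascontiguousarray(im[c_:d,a:b]),(400,400*(d-c_)//(b-a)),interpolation=cv2.INTER_CUBIC)[:375])
    h=min(o.shape[0] for o in out); cv2.imwrite('pics/disc.png',np.hstack([o[:h] for o in out]))
E
python3 fit.py
```

```text
Traceback (most recent call last):
  File "fit.py", line 24, in <module>
    ym=[big(rng(h,(22,150,90),(34,255,255))) for h in H]
        ~~~^^^^^^^^^^^^^^^^^^^^^^^^^^^^^^^^^
  File "fit.py", line 6, in big
    n,l,s,ce=cv2.connectedComponentsWithStats(m.astype(np.uint8)); i=1+np.argmax(s[1:,4]); return l==i,ce[i],s[i,4]
                                                                       ~~~~~~~~~^^^^^^^^^
ValueError: attempt to get argmax of an empty sequence
```

```bash
python3 - <<'E'
from fit import *
for i,pts in ((0,[(230,330),(150,207),(240,352),(226,370),(590,290)]),(1,[(521,305),(397,380),(207,291)])):
    for u,v in pts: print(i,u,v,H[i][int(v*.64),int(u*.64)])
E
sed -i 's/(22,150,90),(34,255,255)/(23,150,90),(38,255,255) if i else (24,110,90),(38,255,255)/; s/for h in H\]$/for i,h in enumerate(H)]/' fit.py; sed -n 24p fit.py; python3 fit.py
```

```text
0 230 330 [ 26 129 237]
0 150 207 [ 14 128 100]
0 240 352 [ 25 136 210]
0 226 370 [13 94 65]
0 590 290 [ 66 131 163]
1 521 305 [ 29 255 254]
1 397 380 [  8 206 202]
1 207 291 [ 69 207 175]
    ym=[big(rng(h,(23,150,90),(38,255,255) if i else (24,110,90),(38,255,255))) for i,h in enumerate(H)]Traceback (most recent call last):
  File "fit.py", line 24, in <module>
    ym=[big(rng(h,(23,150,90),(38,255,255) if i else (24,110,90),(38,255,255))) for i,h in enumerate(H)]
            ~~~^^^^^^^^^^^^^^^^^^^^^^^^^^^^^^^^^^^^^^^^^^^^^^^^^^^^^^^^^^^^^^^
TypeError: rng() takes 3 positional arguments but 4 were given
```

```bash
sed -i '24s/.*/    ym=[big(rng(h,(22,100,90),(38,255,255))) for h in H]/; s/(0,140,60),(14,255,255)/(0,100,60),(13,255,255)/; s/(45,120,60)/(45,90,60)/' fit.py; python3 fit.py
```

```text
yellow [(array([147.3, 210.7]), np.int32(772)), (array([332.9, 194.7]), np.int32(528))]
mat [(array([376.2, 183.6]), np.int32(1478), array([0.5575, 0.3132, 0.004 ])), (array([131.3, 185.9]), np.int32(1551), array([0.5533, 0.3133, 0.004 ]))]
copper [(array([224.7, 153.8]), np.int32(191), array([ 0.3715, -0.117 ,  0.105 ])), (array([236.9, 247.8]), np.int32(294), array([ 0.3536, -0.0638,  0.105 ]))]
therm [ 0.53679835 -0.35691603  0.4419854 ] 0.3167368307426598
therm z free [ 0.53687785 -0.35679832  0.4410031   0.00671821] 0.31446999136442144
mat [ 0.55366912  0.31508321 -0.07217647] 0.13211368282194297
disc [ 0.37665975 -0.05431221  1.83592489] 1.8431634433878263
```

View pics/disc.png

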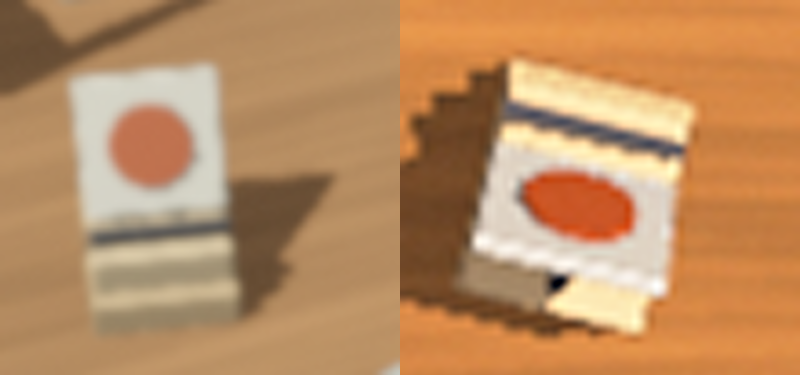

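```bash
python3 - <<'E'
from fit import *
from scipy.optimize import least_squares
s=cams[0];t=cams[1]
L=lambda u,v:((u+.5)/5-.5+195,(v+.5)/5-.5+125)
k=400/55
Rr=lambda u,v:((u-400+.5)/k-.5+230,(v+.5)/k-.5+215)
d0=L(151,146);d1=Rr(579,206)
print(ray(s,*d0,.105),ray(t,*d1,.105))
for a,b,z in [((505,108),(685,152),.06),((475,252),(665,295),.141),((505,62),(693,103),.06)]:
    p,q=ray(t,*Rr(*a),z),ray(t,*Rr(*b),z); v=p-q; print('yaw',np.arctan2(-v[0],v[1]),np.linalg.norm(v))
for a,b,z in [((70,78),(216,66),.141),((90,238),(230,225),.06)]:
    p,q=ray(s,*L(*a),z),ray(s,*L(*b),z); v=q-p; print('yaw s',np.arctan2(-v[0],v[1]),np.linalg.norm(v))
f=lambda X:np.r_[proj(s,X)-d0,proj(t,X)-d1]
r=least_squares(f,[.37,-.08,.105]);print("tri",r.x,r.fun)
st=robot.read_state(); print(Rn.from_rotvec(st["orientation"]).as_matrix().round(3))
E
```

```text
[ 0.37155046 -0.11678203  0.105     ] [ 0.37058699 -0.11816311  0.105     ]
yaw -0.21110791035473955 0.08433074361538034
yaw -0.1934579630940455 0.08206672944079878
yaw -0.18639581893414367 0.08776970376577764
yaw s -0.22471039606243373 0.08491980165240813
yaw s -0.22061498588949796 0.08391006210409582
tri [ 0.37081271 -0.11735384  0.10449029] [-0.25156985  0.00356108 -0.25853977 -0.08417339]
[[ 0.939  0.345 -0.   ]
 [ 0.345 -0.939  0.001]
 [ 0.    -0.001 -1.   ]]
```

```bash
cat >> h.py <<'E'
def down(yaw,pitch=0):
    "tool pose whose x axis is thermometer x (yaw, raised by pitch)"
    return Rn.from_euler('ZY',[yaw,-pitch]).as_matrix()@np.diag([1,-1,-1.])
def plan(p,R):
    s=robot.read_state(); R0=Rn.from_rotvec(s["orientation"]).as_matrix()
    d=R0.T@(np.array(p)-s["tool_pos"]); w=Rn.from_matrix(R0.T@R).as_rotvec()
    print("t",round(s["t"],2),"pos",s["tool_pos"].round(4),"shift",(d/.2).round(3),"turn",(w/(np.pi/2)).round(3),"mm",round(1000*np.linalg.norm(d)),"deg",round(np.degrees(np.linalg.norm(w)),1),"F",s["force"].round(1),"open",round(s["opening"],4),"g",round(s["gripper_force"],1))
E
python3 -c "
from h import *
plan([.537,-.357,.23],down(.441))"
```

```text
t 0.15 pos [ 0.2067 -0.5628  0.2179] shift [ 1.905 -0.397 -0.06 ] turn [-0.001 -0.    -0.057] mm 389 deg 5.1 F [0.2 0.5 0.6] open 0.0929 g 0.0
```

Request:
jog_arm --rows '[[[0.95, -0.2, -0.06], [0, 0, -0.03]], [[0.95, -0.2, -0.06], [0, 0, -0.03]], [[0.95, -0.2, -0.06], [0, 0, -0.03]], [[0.95, -0.2, -0.06], [0, 0, -0.03]]]' --hand -1 --squeeze 30

```text
t: 0.55
tool_pos: [0.3729, -0.4587, 0.2305]
orientation: [-3.079, -0.622, -0.0]
force: [0.4, -0.2, -0.0]
opening: 0.0932
gripper_force: 0.0
```

Request:
jog_arm --rows '[[[0.6, -0.12, 0], [0, 0, -0.027]], [[0.6, -0.12, 0], [0, 0, -0.027]], [[0.6, -0.12, 0], [0, 0, -0.027]], [[0.6, -0.12, 0], [0, 0, -0.027]]]'

```text
t: 0.95
tool_pos: [0.4751, -0.3889, 0.2301]
orientation: [-3.063, -0.694, -0.001]
force: [0.5, 0.2, 0.4]
opening: 0.0927
gripper_force: 0.0
```

```bash
python3 -c "
from h import *
plan([.537,-.357,.23],down(.441))
c=snap('wrist','w1'); cv2.imwrite('pics/w1b.png',cv2.resize(c['frame'],(800,600))[:,:,::-1])
plan([.537,-.357,.23],down(.441))"
```

```text
t 0.95 pos [ 0.4751 -0.3889  0.2301] shift [ 0.348 -0.01   0.001] turn [-0.001 -0.     0.003] mm 70 deg 0.3 F [0.5 0.2 0.4] open 0.0927 g 0.0
t 1.0 pos [ 0.4735 -0.3902  0.2301] shift [ 0.358 -0.014  0.   ] turn [-0.001  0.     0.002] mm 72 deg 0.2 F [ 0.1  0.  -0.1] open 0.0934 g 0.0
```

View pics/w1b.png

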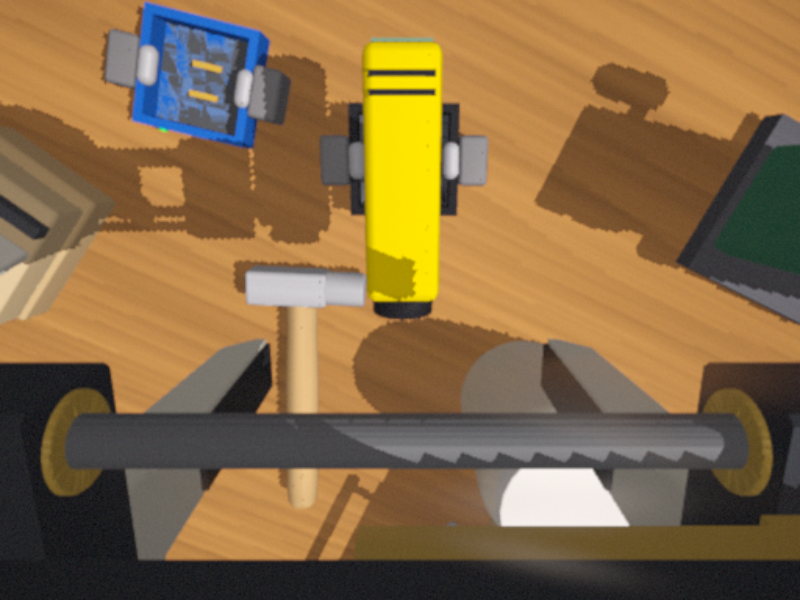

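The wrist view shows the yellow head at columns 362–441, rows 42–305, well lined up with the tool. I'll refine the pose from it.

```bash
cat > fw.py <<'E'
import fit; from fit import *
c=load("w1"); fit.cams=[c]; h=cv2.cvtColor(c["frame"],cv2.COLOR_RGB2HSV)
m=big(rng(h,(22,130,70),(38,255,255)))
mk=cv2.morphologyEx(m[0].astype(np.uint8),cv2.MORPH_CLOSE,np.ones((7,7)))
head=box((-.07,-.018,.105),(.05,.018,.145))
r=fit.fit(lambda v:cost(head,T(v[0],v[1],.006,v[2]),[mk]),[.537,-.357,.441],[.01,.01,.05]); print("therm",r.x,r.fun,mk.sum())
x,y,w=r.x
plan([x,y,.23],down(w))
E
python3 fw.py
```

```text
Traceback (most recent call last):
  File "fw.py", line 6, in <module>
    r=fit.fit(lambda v:cost(head,T(v[0],v[1],.006,v[2]),[mk]),[.537,-.357,.441],[.01,.01,.05]); print("therm",r.x,r.fun,mk.sum())
      ^^^^^^^
AttributeError: 'function' object has no attribute 'fit'
```

```bash
sed -i 's/^import fit; from fit import \*/from fit import *; import fit as F/; s/fit.cams=/F.cams=/; s/fit\.fit/F.fit/' fw.py; python3 fw.py
```

```text
therm [ 0.5358389  -0.35726108  0.45279127] 0.05190703948982095 8154
t 1.0 pos [ 0.4735 -0.3902  0.2301] shift [ 0.352 -0.015  0.   ] turn [-0.001  0.    -0.005] mm 70 deg 0.5 F [ 0.1  0.  -0.1] open 0.0934 g 0.0
```

Request:
jog_arm --rows '[[[0.18, -0.008, 0], [0, 0, -0.003]], [[0.352, -0.015, 0], [0, 0, -0.005]], [[0.352, -0.015, 0.15], [0, 0, -0.005]], [[0.352, -0.015, 0.35], [0, 0, -0.005]], [[0.352, -0.015, 0.5], [0, 0, -0.005]]]'

```text
t: 1.5
tool_pos: [0.5334, -0.3593, 0.1282]
orientation: [-3.062, -0.698, 0.002]
force: [-0.6, 0.3, -0.7]
opening: 0.0927
gripper_force: 0.0
```

```bash
python3 -c "
from h import *
plan([.5358,-.3573,.112],down(.453))"
```

```text
t 1.5 pos [ 0.5334 -0.3593  0.1282] shift [ 0.015 -0.004  0.081] turn [-0.001  0.001 -0.003] mm 17 deg 0.3 F [-0.6  0.3 -0.7] open 0.0927 g 0.0
```

Request:
jog_arm --rows '[[[0, 0, 0.05], [0, 0, 0]], [[0, 0, 0.09], [0, 0, 0]], [[0, 0, 0.09], [0, 0, 0]], [[0, 0, 0.09], [0, 0, 0]]]'

```text
t: 1.9
tool_pos: [0.5357, -0.3598, 0.1147]
orientation: [3.061, 0.698, 0.003]
force: [-0.2, -0.3, 0.5]
opening: 0.0931
gripper_force: 0.0
```

Request:
jog_arm --rows '[[[0, 0, 0], [0, 0, 0]], [[0, 0, 0], [0, 0, 0]], [[0, 0, 0], [0, 0, 0]], [[0, 0, 0], [0, 0, 0]], [[0, 0, 0], [0, 0, 0]]]' --hand 1 --squeeze 35

```text
t: 2.4
tool_pos: [0.535, -0.3587, 0.1127]
orientation: [3.063, 0.7, 0.0]
force: [-1.1, 0.8, -0.3]
opening: 0.0576
gripper_force: 0.0
```

Request:
jog_arm --rows '[[[0, 0, 0], [0, 0, 0]], [[0, 0, 0], [0, 0, 0]], [[0, 0, 0], [0, 0, 0]], [[0, 0, 0], [0, 0, 0]], [[0, 0, 0], [0, 0, 0]]]'

```text
t: 2.9
tool_pos: [0.5349, -0.3586, 0.1125]
orientation: [-3.062, -0.7, 0.0]
force: [0.4, 0.4, -1.0]
opening: 0.036
gripper_force: 35.0
```

Request:
jog_arm --rows '[[[0, 0, -0.03], [0, 0, 0]], [[0, 0, -0.06], [0, 0, 0]], [[0, 0, -0.1], [0, 0, 0]], [[0, 0, -0.15], [0, 0, 0]], [[0, 0, -0.2], [0, 0, 0]]]'

```text
t: 3.4
tool_pos: [0.5353, -0.359, 0.1543]
orientation: [3.062, 0.699, 0.001]
force: [-0.6, -0.3, -3.0]
opening: 0.0358
gripper_force: 35.0
```

Request:
jog_arm --rows '[[[0, 0, -0.08], [0, 0, 0]], [[0, 0, -0.18], [0, 0, 0]], [[0, 0, -0.28], [0, 0, 0]], [[0, 0, -0.38], [0, 0, 0]], [[0, 0, -0.4], [0, 0, 0]]]'

```text
t: 3.9
tool_pos: [0.5364, -0.3598, 0.2376]
orientation: [3.058, 0.699, 0.006]
force: [1.0, -0.3, -2.2]
opening: 0.0357
gripper_force: 35.0
```

Request:
jog_arm --rows '[[[0, 0, 0], [0, 0, 0]], [[0, 0, 0], [0, 0, 0]], [[0, 0, 0], [0, 0, 0]]]'

```text
t: 4.2
tool_pos: [0.5344, -0.3582, 0.231]
orientation: [-3.061, -0.699, 0.002]
force: [0.5, 0.0, -3.1]
opening: 0.0354
gripper_force: 35.0
```

```bash
python3 -c "
from h import *
c=[snap('wrist','w2'),snap('scene','s2'),snap('top','t2')]
cv2.imwrite('pics/p2.png',np.hstack([cv2.resize(c[1]['frame'][100:300,60:260],(400,400)),cv2.resize(c[0]['frame'],(400,400))])[:,:,::-1])
n=np.array([np.cos(-.207)*np.cos(np.pi/6),np.sin(-.207)*np.cos(np.pi/6),.5]); D=np.array([.371,-.1175,.105])
hd=D+n*.18; R=down(-.207,np.pi/6); print('head',hd, 'tcp',hd+R[:,2]*.019)
foot=hd+R[:,2]*.125; print('foot',foot)
plan(hd+R[:,2]*.019,R)
t=load('t0' if 0 else 'top0')
for n_,u,v,z in [('jar_b',460,195,.15),('jar_a',604,367,.13),('gold',275,193,.075),('box',383,248,.03),('dish',349,298,.018),('steel',293,360,.105)]: print(n_,ray(t,u*.64,v*.64,z).round(3))
"
```

```text
head [ 0.52355673 -0.14953816  0.195     ] tcp [ 0.53285393 -0.15149064  0.17854552]
foot [ 0.58472248 -0.16238346  0.08674682]
t 4.35 pos [ 0.5346 -0.3584  0.2315] shift [ 0.442 -0.935  0.266] turn [-0.11   0.322  0.408] mm 214 deg 47.8 F [ 0.4  0.3 -3.5] open 0.0356 g 35.0
jar_b [ 0.746 -0.235  0.15 ]
jar_a [ 0.407 -0.531  0.13 ]
gold [0.761 0.155 0.075]
box [ 0.657 -0.082  0.03 ]
dish [ 0.544 -0.01   0.018]
steel [0.404 0.095 0.105]
```

View pics/p2.png

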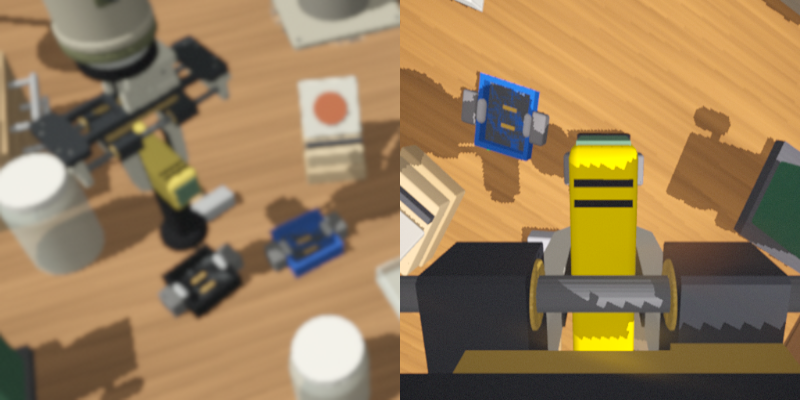

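```bash
cat > sl.py <<'E'
from h import *
from scipy.optimize import least_squares
def edges(fn,u0,u1,v0,v1):
    c=load(fn); g=c["frame"][v0:v1,u0:u1].astype(float)[:,:,:2].mean((1,2)); return c,g
c1,g1=edges("w1",240,275,22,70); c2,g2=edges("w2",230,290,120,215)
print(g1.astype(int)); print(g2.astype(int))
E
python3 sl.py
```

```text
[166 165 159 150 158 192 212 218 225 232 238 240 239 239 240 240 240 240
 240 240 241 228 175  73  41  60 146 220 241 241 240 240 241 241 209 111
  47  47 117 215 242 241 241 241 241 241 241 241]
[193 193 193 190 172 141 126 102  56  50  72  81  80  80 102 153 175 175
 170 172 184 203 219 232 238 241 243 245 247 249 251 253 254 254 254 254
 253 248 238 226 213 200 192 185 185 185 185 185 185 186 186 166 109  44
  33  34  34  33  42 103 165 186 185 185 185 184 185 185 185 186 186 153
  73  33  34  35  33  30  61 155 186 185 185 185 185 185 185 185 185 185
 185 185 185 185 185]
```

```bash
cat > sl2.py <<'E'
from h import *
from scipy.optimize import brentq
c1,c2,s2=load("w1"),load("w2"),load("s2")
st=robot.read_state(); R=Rn.from_rotvec(st["orientation"]).as_matrix(); tcp=st["tool_pos"]
G=tcp-R[:,2]*.019
# grasp-time offset of grasp point in thermometer frame
Rt=lambda w,p=0:Rn.from_euler('ZY',[w,p]).as_matrix()
P0=np.array([.5358,-.3573,.006]); g=Rt(.453).T@(np.array([.5349,-.3586,.1125+.019])-P0); g[1]=0; print("g",g)
RT=R@np.diag([1,-1,-1.])
def pose(p): 
    r=RT@Rn.from_euler('Y',p).as_matrix(); return r,G-r@g
xs=[(Rt(.453).T@(ray(c1,257,v,.151)-P0))[0] for v in (46.,58.6)]; print("stripe x",xs)
for x,v in zip(xs,(175.3,195.0)):
    f=lambda p:(lambda r,o:proj(c2,o+r@[x,0,.145])[1]-v)(*pose(p)); print("pitch",brentq(f,-.5,.5),f(0))
for p in (-.2,-.1,0,.1,.2):
    r,o=pose(p); a=np.linspace(0,6.28,30); q=np.array([proj(s2,o+r@[.03*np.cos(t),.03*np.sin(t),0.0]) for t in a]+[proj(s2,o+r@[.03*np.cos(t),.03*np.sin(t),0.008]) for t in a]); print(p,"foot px",q.min(0).round(1),q.max(0).round(1))
g_=cv2.cvtColor(s2["frame"],cv2.COLOR_RGB2GRAY); m=(g_<50)[195:240,125:180]; ys,x_=np.nonzero(m); 
n,l,s,ce=cv2.connectedComponentsWithStats(m.astype(np.uint8)); print(s[1:]+[125,195,0,0,0])
E
python3 sl2.py
```

```text
g [-0.00137819  0.          0.1255    ]
stripe x [np.float64(0.0372876134322304), np.float64(0.029126502006111964)]
pitch 0.0090785674169891 0.6232645163555333
pitch 0.016645305059184316 1.1169145523967359
-0.2 foot px [143.6 209.6] [169.  230.2]
-0.1 foot px [140.8 206.9] [166.2 228.1]
0 foot px [137.9 204. ] [163.3 225.7]
0.1 foot px [134.9 200.7] [160.4 223. ]
0.2 foot px [131.9 197.4] [157.3 220.1]
[[139 198  24  26 379]
 [143 224  23  16 131]
 [165 233   2   2   3]
 [174 233   6   7  22]]
```

Request:
jog_arm --rows '[[[0.03, -0.08, 0.0], [-0.01, 0.03, 0.04]], [[0.08, -0.2, 0.0], [-0.02, 0.07, 0.09]], [[0.13, -0.32, 0.02], [-0.035, 0.11, 0.14]], [[0.18, -0.43, 0.04], [-0.05, 0.15, 0.19]], [[0.22, -0.5, 0.05], [-0.055, 0.17, 0.21]]]'

```text
t: 4.85
tool_pos: [0.5301, -0.2477, 0.2214]
orientation: [3.083, 0.176, 0.434]
force: [-0.3, -0.6, -3.0]
opening: 0.0359
gripper_force: 35.0
```

Request:
jog_arm --rows '[[[0, 0, 0], [0, 0, 0]], [[0, 0, 0], [0, 0, 0]], [[0, 0, 0], [0, 0, 0]]]'

```text
t: 5.15
tool_pos: [0.5314, -0.2504, 0.223]
orientation: [3.081, 0.182, 0.432]
force: [-0.3, 0.6, -2.5]
opening: 0.0356
gripper_force: 35.0
```

```bash
cat > pm.py <<'E'
from h import *
n=np.array([np.cos(-.207)*np.cos(np.pi/6),np.sin(-.207)*np.cos(np.pi/6),.5]); D=np.array([.371,-.1175,.105])
R=down(-.207,np.pi/6); hd=D+n*.18; tcp=hd+R[:,2]*(.019-.0005)+n*(-.0014)
plan(tcp,R)
s=robot.read_state();print(s["q"].round(2))
# predicted disc in nose frame
Rr=Rn.from_rotvec(s["orientation"]).as_matrix(); RT=Rr@np.diag([1,-1,-1.])
o=s["tool_pos"]-Rr[:,2]*.019+RT@[.0014-.08,0,-.0005]
print("disc in nose",(RT.T@(D-o)).round(4),"ang",np.arccos(RT[:,0]@n))
E
python3 pm.py
```

```text
t 5.15 pos [ 0.5314 -0.2504  0.223 ] shift [-0.002 -0.502  0.211] turn [-0.055  0.152  0.198] mm 109 deg 23.0 F [-0.3  0.6 -2.5] open 0.0356 g 35.0
[-0.63 -0.16  1.79  0.16  1.28  0.8 ]
disc in nose [-0.091   0.1547 -0.0866] ang 0.3914999054645115
```

Request:
jog_arm --rows '[[[0, -0.12, 0.04], [-0.01, 0.03, 0.05]], [[0, -0.25, 0.09], [-0.025, 0.075, 0.1]], [[0, -0.37, 0.14], [-0.04, 0.11, 0.145]], [[0, -0.46, 0.19], [-0.05, 0.14, 0.18]], [[0, -0.5, 0.21], [-0.055, 0.152, 0.198]]]'

```text
t: 5.65
tool_pos: [0.5307, -0.1493, 0.1762]
orientation: [2.97, -0.312, 0.794]
force: [-0.1, -0.9, -2.5]
opening: 0.0357
gripper_force: 35.0
```

Request:
jog_arm --rows '[[[0, 0, 0], [0, 0, 0]], [[0, 0, 0], [0, 0, 0]], [[0, 0, 0], [0, 0, 0]], [[0, 0, 0], [0, 0, 0]]]'

```text
t: 6.05
tool_pos: [0.5322, -0.1517, 0.1792]
orientation: [2.968, -0.311, 0.796]
force: [-0.5, -1.2, -3.4]
opening: 0.0356
gripper_force: 35.0
```

```bash
python3 pm.py; python3 -c "
from h import *
c=[snap('scene','s3'),snap('top','t3'),snap('wrist','w3')]
cv2.imwrite('pics/p3.png',np.hstack([cv2.resize(c[0]['frame'][90:250,130:330],(500,400),interpolation=2),cv2.resize(c[1]['frame'][140:300,180:300],(300,400),interpolation=2)])[:,:,::-1])"
```

```text
t 6.05 pos [ 0.5322 -0.1517  0.1792] shift [-0.006 -0.001  0.002] turn [-0.    -0.    -0.001] mm 1 deg 0.1 F [-0.5 -1.2 -3.4] open 0.0356 g 35.0
[-0.45 -0.5   2.21  0.15  0.93  1.26]
disc in nose [-0.1012  0.     -0.0002] ang 0.001758766973955363
```

View pics/p3.png

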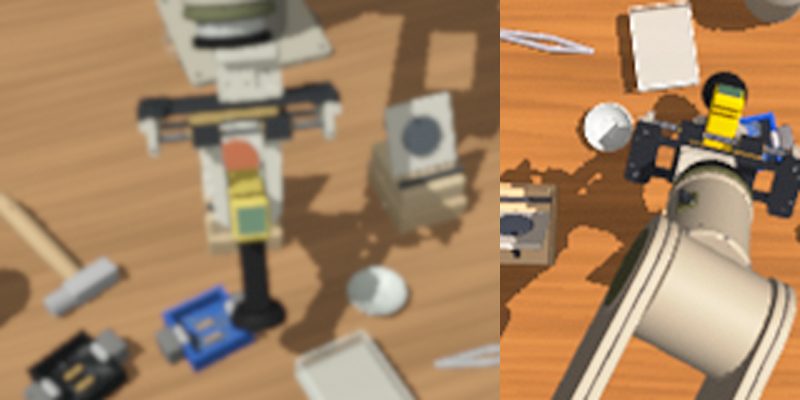

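The nose lines up with the copper disc in the scene view, with the foot near (258,312) and clear of the blue dock. Holding now.

Request:
jog_arm --rows '[[[0, 0, 0], [0, 0, 0]], [[0, 0, 0], [0, 0, 0]], [[0, 0, 0], [0, 0, 0]], [[0, 0, 0], [0, 0, 0]], [[0, 0, 0], [0, 0, 0]]]'

```text
t: 6.7
tool_pos: [0.5317, -0.1505, 0.1783]
orientation: [2.969, -0.31, 0.796]
force: [-0.1, 0.3, -3.6]
opening: 0.0356
gripper_force: 35.0
```

Request:
jog_arm --rows '[[[0, 0, 0], [0, 0, 0]], [[0, 0, 0], [0, 0, 0]], [[0, 0, 0], [0, 0, 0]], [[0, 0, 0], [0, 0, 0]], [[0, 0, 0], [0, 0, 0]]]'

```text
t: 7.2
tool_pos: [0.5316, -0.1506, 0.1782]
orientation: [2.969, -0.31, 0.796]
force: [-0.3, -0.5, -3.2]
opening: 0.0359
gripper_force: 35.0
```

Request:
jog_arm --rows '[[[0, 0, 0], [0, 0, 0]], [[0, 0, 0], [0, 0, 0]], [[0, 0, 0], [0, 0, 0]], [[0, 0, 0], [0, 0, 0]], [[0, 0, 0], [0, 0, 0]]]'

```text
t: 7.7
tool_pos: [0.5317, -0.1506, 0.1782]
orientation: [2.969, -0.31, 0.796]
force: [0.9, 0.2, -3.0]
opening: 0.036
gripper_force: 35.0
```

Request:
jog_arm --rows '[[[0, 0, 0], [0, 0, 0]], [[0, 0, 0], [0, 0, 0]], [[0, 0, 0], [0, 0, 0]], [[0, 0, 0], [0, 0, 0]], [[0, 0, 0], [0, 0, 0]]]'

```text
t: 8.2
tool_pos: [0.5316, -0.1506, 0.1782]
orientation: [2.969, -0.31, 0.796]
force: [-0.4, 0.4, -4.2]
opening: 0.0362
gripper_force: 35.0
```

Request:
jog_arm --rows '[[[0, 0, 0], [0, 0, 0]], [[0, 0, 0], [0, 0, 0]], [[0, 0, 0], [0, 0, 0]], [[0, 0, 0], [0, 0, 0]], [[0, 0, 0], [0, 0, 0]]]'

```text
t: 8.7
tool_pos: [0.5316, -0.1506, 0.1782]
orientation: [2.969, -0.31, 0.796]
force: [0.5, 0.7, -4.1]
opening: 0.0357
gripper_force: 35.0
```

```bash
python3 pm.py; python3 -c "
from h import *
s=robot.read_state(); Rr=Rn.from_rotvec(s['orientation']).as_matrix(); RT0=Rr@np.diag([1,-1,-1.]); c=load('s3')
for p in (-.1,0,.1):
    RT=RT0@Rn.from_euler('Y',p).as_matrix(); o=s['tool_pos']-Rr[:,2]*.019+RT@[.0014,0,-.1255]
    q=np.array([proj(c,o+RT@[.03*np.cos(t),.03*np.sin(t),z]) for t in np.linspace(0,6.28,30) for z in (0,.008)]); print(p,q.min(0).round(1),q.max(0).round(1))
g=cv2.cvtColor(c['frame'],cv2.COLOR_RGB2GRAY); m=(g<50)[175:230,215:255]; n,l,st,ce=cv2.connectedComponentsWithStats(m.astype(np.uint8)); print(st[1:]+[215,175,0,0,0])
"
```

```text
t 8.7 pos [ 0.5316 -0.1506  0.1782] shift [-0.     0.003 -0.001] turn [-0.001  0.    -0.001] mm 1 deg 0.1 F [ 0.5  0.7 -4.1] open 0.0357 g 35.0
[-0.45 -0.51  2.21  0.15  0.93  1.27]
disc in nose [-0.1    -0.0009  0.0001] ang 0.0014633189769976405
-0.1 [221.6 212.7] [245.2 223.7]
0 [221.4 210.1] [244.8 222.9]
0.1 [221.2 207.3] [244.2 221.6]
[[223 187  21  36 383]]
```

```bash
python3 -c "
from h import *
plan([.56,-.13,.30],down(-.1,.15))"
```

```text
t 8.7 pos [ 0.5316 -0.1506  0.1782] shift [ 0.406 -0.131 -0.469] turn [ 0.022 -0.238 -0.065] mm 127 deg 22.3 F [ 0.5  0.7 -4.1] open 0.0357 g 35.0
```

Request:
jog_arm --rows '[[[0.07, -0.02, -0.08], [0, -0.02, 0]], [[0.17, -0.05, -0.2], [0.01, -0.08, -0.02]], [[0.27, -0.08, -0.32], [0.015, -0.15, -0.04]], [[0.36, -0.11, -0.42], [0.02, -0.21, -0.055]], [[0.406, -0.13, -0.47], [0.022, -0.238, -0.065]]]'

```text
t: 9.2
tool_pos: [0.5621, -0.1305, 0.304]
orientation: [3.121, -0.156, 0.236]
force: [-0.2, 0.2, -3.1]
opening: 0.0358
gripper_force: 35.0
```

```bash
python3 -c "
from h import *
plan([.56,.03,.30],down(.06,0))"
```

```text
t 9.2 pos [ 0.5621 -0.1305  0.304 ] shift [-0.092 -0.797  0.006] turn [ 0.008 -0.096 -0.101] mm 161 deg 12.6 F [-0.2  0.2 -3.1] open 0.0358 g 35.0
```

Request:
jog_arm --rows '[[[-0.01, -0.12, 0], [0, -0.015, -0.015]], [[-0.03, -0.3, 0], [0, -0.04, -0.04]], [[-0.055, -0.48, 0], [0.004, -0.06, -0.065]], [[-0.075, -0.66, 0], [0.006, -0.08, -0.085]], [[-0.092, -0.8, 0], [0.008, -0.096, -0.1]]]'

```text
t: 9.7
tool_pos: [0.5581, 0.0329, 0.2976]
orientation: [-3.139, -0.092, 0.003]
force: [0.8, -0.1, -2.6]
opening: 0.0362
gripper_force: 35.0
```

```bash
python3 -c "
from h import *
plan([.555,.2,.30],down(.15,0))"
```

```text
t 9.7 pos [0.5581 0.0329 0.2976] shift [ 0.034 -0.835 -0.011] turn [-0.001  0.001 -0.058] mm 167 deg 5.2 F [ 0.8 -0.1 -2.6] open 0.0362 g 35.0
```

Request:
jog_arm --rows '[[[0.01, -0.16, 0], [0, 0, -0.01]], [[0.015, -0.34, 0], [0, 0, -0.02]], [[0.02, -0.52, 0], [0, 0, -0.035]], [[0.03, -0.7, 0], [0, 0, -0.05]], [[0.034, -0.83, 0], [0, 0, -0.058]]]'

```text
t: 10.2
tool_pos: [0.5552, 0.1995, 0.2977]
orientation: [-3.131, -0.235, 0.001]
force: [-0.1, 0.1, -2.8]
opening: 0.0361
gripper_force: 35.0
```

Request:
jog_arm --rows '[[[0, 0, 0], [0, 0, 0]], [[0, 0, 0], [0, 0, 0]]]'

```text
t: 10.4
tool_pos: [0.5552, 0.1975, 0.2976]
orientation: [-3.132, -0.234, 0.002]
force: [-0.7, -1.0, -3.8]
opening: 0.0358
gripper_force: 35.0
```

```bash
python3 -c "
from h import *
plan([.5545,.3145,.15],down(.15,0))"
```

```text
t 10.4 pos [0.5552 0.1975 0.2976] shift [ 0.084 -0.578  0.738] turn [-0.001  0.001 -0.001] mm 188 deg 0.1 F [-0.7 -1.  -3.8] open 0.0358 g 35.0
```

Request:
jog_arm --rows '[[[0.02, -0.12, 0], [0, 0, 0]], [[0.04, -0.28, 0], [0, 0, 0]], [[0.06, -0.44, 0], [0, 0, 0]], [[0.08, -0.55, 0.05], [0, 0, 0]], [[0.085, -0.58, 0.15], [0, 0, 0]]]'

```text
t: 10.9
tool_pos: [0.5561, 0.3159, 0.2697]
orientation: [-3.13, -0.232, -0.004]
force: [0.6, 0.6, -4.0]
opening: 0.0359
gripper_force: 35.0
```

Request:
jog_arm --rows '[[[0, 0, 0.12], [0, 0, 0]], [[0, 0, 0.26], [0, 0, 0]], [[0, 0, 0.4], [0, 0, 0]], [[0, 0, 0.52], [0, 0, 0]], [[0, 0, 0.6], [0, 0, 0]]]'

```text
t: 11.4
tool_pos: [0.5543, 0.3127, 0.1455]
orientation: [-3.133, -0.229, 0.006]
force: [-0.7, 0.8, -2.6]
opening: 0.0356
gripper_force: 35.0
```

Request:
jog_arm --rows '[[[0, 0, 0], [0, 0, 0]], [[0, 0, 0], [0, 0, 0]], [[0, 0, 0], [0, 0, 0]]]'

```text
t: 11.7
tool_pos: [0.5559, 0.3147, 0.1501]
orientation: [-3.131, -0.231, -0.002]
force: [-0.2, 0.5, -1.8]
opening: 0.0359
gripper_force: 35.0
```

```bash
python3 -c "
from h import *
plan([.5545,.3145,.1105],down(.15,0))
c=snap('scene','s4');d=snap('top','t4')
cv2.imwrite('pics/p4.png',np.hstack([cv2.resize(c['frame'][90:250,300:460],(400,400),interpolation=2),cv2.resize(d['frame'][120:280,60:220],(400,400),interpolation=2)])[:,:,::-1])"
```

```text
t 11.7 pos [0.5559 0.3147 0.1501] shift [-0.008  0.     0.198] turn [-0.001 -0.001 -0.002] mm 40 deg 0.2 F [-0.2  0.5 -1.8] open 0.0359 g 35.0
```

View pics/p4.png

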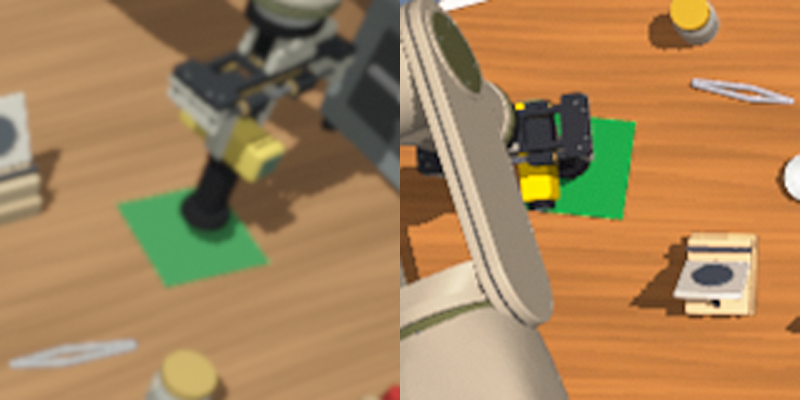

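Request:
jog_arm --rows '[[[0, 0, 0.05], [0, 0, 0]], [[0, 0, 0.1], [0, 0, 0]], [[0, 0, 0.14], [0, 0, 0]], [[0, 0, 0.165], [0, 0, 0]], [[0, 0, 0.18], [0, 0, 0]]]'

```text
t: 12.3
tool_pos: [0.554, 0.3142, 0.1106]
orientation: [-3.132, -0.232, 0.005]
force: [-1.3, -0.2, -2.6]
opening: 0.0359
gripper_force: 35.0
```

Request:
jog_arm --rows '[[[0, 0, 0.005], [0, 0, 0]], [[0, 0, 0.01], [0, 0, 0]], [[0, 0, 0.015], [0, 0, 0]], [[0, 0, 0.015], [0, 0, 0]], [[0, 0, 0.015], [0, 0, 0]]]'

```text
t: 12.8
tool_pos: [0.555, 0.3147, 0.1105]
orientation: [-3.131, -0.232, 0.0]
force: [-3.5, -2.1, 4.8]
opening: 0.0359
gripper_force: 35.0
```

```bash
python3 -c "
from h import *
plan([.5545,.3145,.1105],down(.15,0))
s=robot.read_state(); Rr=Rn.from_rotvec(s['orientation']).as_matrix(); RT0=Rr@np.diag([1,-1,-1.]); c=snap('scene','s5')
for p in (-.1,0,.1):
    RT=RT0@Rn.from_euler('Y',p).as_matrix(); o=s['tool_pos']-Rr[:,2]*.019+RT@[.0014,0,-.1255]
    q=np.array([proj(c,o+RT@[.03*np.cos(t),.03*np.sin(t),z]) for t in np.linspace(0,6.28,30) for z in (0,.008)]); print(p,o.round(3),q.min(0).round(1),q.max(0).round(1))
g=cv2.cvtColor(c['frame'],cv2.COLOR_RGB2GRAY); m=(g<50)[165:215,355:415]; n,l,st,ce=cv2.connectedComponentsWithStats(m.astype(np.uint8)); print(st[1:]+[355,165,0,0,0])
"
```

```text
t 12.8 pos [0.555  0.3147 0.1105] shift [-0.003  0.001  0.   ] turn [-0.001  0.    -0.001] mm 1 deg 0.2 F [-3.5 -2.1  4.8] open 0.0359 g 35.0
-0.1 [0.569 0.317 0.005] [369.3 177.1] [390.  192.6]
0 [0.556 0.315 0.004] [366.8 174.3] [387.2 190.6]
0.1 [0.544 0.313 0.005] [364.3 171.2] [384.4 188.2]
[[370 165  20  24 329]]
```

Request:
jog_arm --rows '[[[0, 0, 0], [0, 0, 0]], [[0, 0, 0], [0, 0, 0]], [[0, 0, 0], [0, 0, 0]]]' --squeeze 4

```text
t: 13.15
tool_pos: [0.5554, 0.3148, 0.1104]
orientation: [-3.131, -0.232, -0.001]
force: [-2.2, -0.6, 5.8]
opening: 0.0361
gripper_force: 4.0
```

Request:
jog_arm --rows '[[[0, 0, 0], [0, 0, 0]], [[0, 0, 0], [0, 0, 0]], [[0, 0, 0], [0, 0, 0]], [[0, 0, 0], [0, 0, 0]], [[0, 0, 0], [0, 0, 0]]]' --hand -1

```text
t: 13.65
tool_pos: [0.5545, 0.3144, 0.1087]
orientation: [-3.132, -0.232, 0.003]
force: [-0.2, 0.6, 0.3]
opening: 0.0716
gripper_force: 0.0
```

Request:
jog_arm --rows '[[[0, 0, 0], [0, 0, 0]], [[0, 0, 0], [0, 0, 0]], [[0, 0, 0], [0, 0, 0]], [[0, 0, 0], [0, 0, 0]], [[0, 0, 0], [0, 0, 0]]]'

```text
t: 14.15
tool_pos: [0.5546, 0.3145, 0.109]
orientation: [-3.132, -0.232, 0.002]
force: [-0.6, 0.5, -0.6]
opening: 0.093
gripper_force: 0.0
```

Request:
jog_arm --rows '[[[0, 0, -0.1], [0, 0, 0]], [[0, 0, -0.25], [0, 0, 0]], [[0, 0, -0.4], [0, 0, 0]], [[0, 0, -0.6], [0, 0, 0]], [[0, 0, -0.8], [0, 0, 0]]]'

```text
t: 14.65
tool_pos: [0.5544, 0.314, 0.2699]
orientation: [-3.132, -0.232, 0.004]
force: [-0.2, -0.0, -0.1]
opening: 0.0926
gripper_force: 0.0
```

Request:
jog_arm --rows '[[[0, 0.25, 0], [0, 0, 0]], [[0, 0.5, 0], [0, 0, 0]], [[0, 0.7, 0], [0, 0, 0]], [[0, 0.8, 0], [0, 0, 0]], [[0, 0.8, 0], [0, 0, 0]]]'

```text
t: 15.15
tool_pos: [0.5789, 0.1531, 0.2689]
orientation: [-3.133, -0.226, 0.002]
force: [0.7, 0.4, 0.8]
opening: 0.0929
gripper_force: 0.0
```

```bash
python3 -c "
from h import *
c=snap('scene','s6');d=snap('top','t6')
cv2.imwrite('pics/p6.png',np.hstack([cv2.resize(c['frame'][90:250,300:460],(400,400),interpolation=2),cv2.resize(d['frame'][120:280,60:220],(400,400),interpolation=2)])[:,:,::-1])
plan([.5545,.3145,.1105],down(.15,0))
for p in ([0,0,.004],[-.07,0,.149-.02],[.05,0,.129]):
    X=np.array([.555,.315,0])+Rn.from_euler('z',.15).apply(p); print(proj(c,X)*2.5-[750,225],proj(d,X)*2.5-[150,300]+[400,0])"
```

```text
t 15.25 pos [0.5784 0.156  0.2688] shift [-0.001 -0.8    0.793] turn [-0.001  0.001 -0.002] mm 225 deg 0.2 F [-0.5 -1.1 -0.3] open 0.0931 g 0.0
[190.67529706 232.08858922] [577.1694208  163.46140534]
[179.93252482 123.84696152] [551.09219429 205.89368854]
[252.17618027 188.75337483] [543.22454473 112.1310598 ]
```

View pics/p6.png

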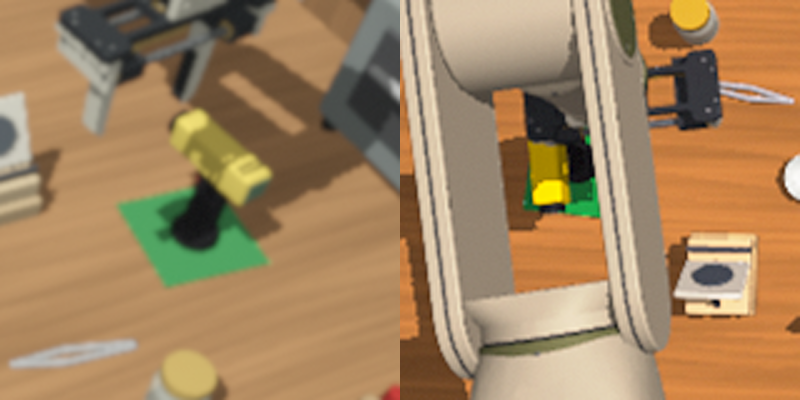

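The picture shows the thermometer upright and released on the mat, foot near (194,232) in the left panel, matching the prediction; the arm is clear.

Request:
jog_arm --rows '[[[0, 0, 0], [0, 0, 0]], [[0, 0, 0], [0, 0, 0]], [[0, 0, 0], [0, 0, 0]], [[0, 0, 0], [0, 0, 0]], [[0, 0, 0], [0, 0, 0]]]'

```text
t: 15.75
tool_pos: [0.5783, 0.1564, 0.2686]
orientation: [-3.132, -0.233, 0.002]
force: [-0.3, 0.2, -0.2]
opening: 0.0928
gripper_force: 0.0
```

```bash
python3 -c "
from plant import robot
print(robot.close_job())"
```

```text
the job is handed in; nothing more can be done
None
```

The job is handed in at about 16 s, with no verdict returned: the thermometer came out of the dock, held still for over 2 s about 10 cm square-on from the copper disc, and now stands upright and released near the middle of the green mat.

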